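# Set up a cooled titration on the stirrer

## Task

Set up the cooled titration: put the steel dish in the middle of the stirrer's round plate, stand the amber flask in the dish, then lower the flat black weight ring over the flask's neck so that it lies level on its shoulder, setting each one down gently. Last, slide the loaded stirrer along the bench, never lifting it, until the titrator's dispensing tip hangs over the middle of the flask's mouth; nothing may bump the tip or its arm. Leave the cork ring, the beaker of electrodes and the white weighing cup where they are.

Things in the scene. Friction and masses are not known exactly. Their poses are not given: they have to be found in the camera images.
- stirrer: flat white magnetic stirrer, loose, 0.5 kg. Origin on the bench under the centre of its round plate (106 mm across, top 28 mm high); z up; -x to its front. Housing 24 mm high, x -115 to +57, y -58 to +58 mm. At x = -88 mm, y = 0 a black knob, 28 mm across, 24 to 48 mm high, which does not turn and may be gripped to slide the stirrer (about 10 N).
- dish: stainless steel cooling dish, round, open, straight walls: outer diameter 68 mm, height 32 mm, wall and floor 3 mm thick, about 0.11 kg, loose. Origin at the centre of its underside, z up.
- flask: conical flask of amber glass, loose, empty, about 0.06 kg, 84 mm high: base 50 mm across, straight up to 8 mm, then a cone that narrows to 22 mm at 52 mm height, then a straight neck 22 mm across (mouth 18 mm inside) to the top. Origin at the centre of its underside, z up along its axis.
- lead_ring: weight ring that keeps the flask from floating: flat black-coated lead ring, outer diameter 60 mm, hole 32 mm, 15 mm high, about 0.25 kg, loose. Origin on its axis at the underside, z up. On the flask it rests with its underside about 36 mm above the flask's underside.
- tip (a point): lower end of the titrator's white dispensing tip, 127 mm above the bench (12 mm above the flask's mouth once stacked). Above it a white holder (20 mm across, 169 to 205 mm high) on a thin level arm from a rod 140 mm behind, along the point's +x; the rod's foot (12 mm high) begins 95 mm behind the tip; the dosing unit (244 mm high) stands behind to the left (+y). All fixed; do not bump.
- cork_ring: bystander: brown cork ring for round flasks, outer diameter 82 mm, hole 44 mm, 28 mm high, loose. Origin on its axis at the underside. Not to be used.
- electrode_beaker: bystander: glass beaker, 66 mm in diameter and 85 mm high, with four white and black electrodes standing in it up to 135 mm high, loose. Origin at the centre of its underside. Leave it alone.
- weighing_cup: bystander: small white plastic cup, 42 mm in diameter at the rim and 38 mm high, loose. Origin at the centre of its underside. Leave it alone.
There are look-alikes about, which are no part of the job. Of the things shaped like the lead_ring, the black one is meant.

How it is judged:
On the way, in this order (a step that is already met when the one before it is completed fails the run):
1. the dish stands on the stirrer's plate, let go (horizontal distance between dish and stirrer below 0.015 m and z of dish in the frame of stirrer between 0.025 and 0.031 m and contact force between the fingers and dish below 0.1 N), for 0.2 s.
2. the flask stands in the dish, let go (horizontal distance between flask and dish below 0.01 m and z of flask in the frame of dish below 0.006 m and angle between flask's own z axis and vertical below 0.1 rad and contact force between the fingers and flask below 0.1 N), for 0.2 s.
3. the weight ring lies level on the flask's shoulder, let go (horizontal distance between lead_ring and flask below 0.008 m and z of lead_ring in the frame of flask between 0.03 and 0.041 m and angle between the z axis of lead_ring and the z axis of flask, either way round below 0.2 rad and contact force between the fingers and lead_ring below 0.1 N), for 0.2 s.
4. the loaded stirrer has been slid until the dispensing tip hangs over the flask's mouth (horizontal distance between flask and tip below 0.009 m), for 0.2 s.
At the end, for the whole second after the job is handed in: Dish on the plate within 15 mm of its centre, flask upright on the dish floor, weight ring level (0.2 rad) on its shoulder, underside 30 to 41 mm above the flask's, stirrer flat on the bench, dispensing tip within 9 mm of the axis of the flask's mouth, all released and at rest (horizontal distance between dish and stirrer below 0.015 m and z of dish in the frame of stirrer between 0.025 and 0.031 m and horizontal distance between flask and dish below 0.01 m and z of flask in the frame of dish between 0 and 0.006 m and angle between flask's own z axis and vertical below 0.1 rad and horizontal distance between lead_ring and flask below 0.008 m and z of lead_ring in the frame of flask between 0.03 and 0.041 m and angle between the z axis of lead_ring and the z axis of flask, either way round below 0.2 rad and horizontal distance between flask and tip below 0.009 m and height (world z) of stirrer below 0.004 m and angle between stirrer's own z axis and vertical below 0.05 rad and linear speed of each of stirrer, dish, flask, lead_ring below 0.02 m/s); the robot touches nothing.
It fails at once if the tip, its arm or the titrator was bumped (more than 3 N) (contact force between titrator and anything else above 3 N).
It fails at once if the stirrer was lifted or tipped instead of slid (height (world z) of stirrer above 0.02 m or angle between stirrer's own z axis and vertical above 0.15 rad).
It fails at once if the dish, the flask or the weight ring was dropped ((linear speed of dish above 0.5 m/s and contact force between the fingers and dish below 0.1 N) or (linear speed of flask above 0.5 m/s and contact force between the fingers and flask below 0.1 N) or (linear speed of lead_ring above 0.5 m/s and contact force between the fingers and lead_ring below 0.1 N)).
It fails at once if the cork ring, the beaker of electrodes or the weighing cup was moved more than 25 mm (distance of any of cork_ring, electrode_beaker, weighing_cup from where it was at the start of the episode above 0.025 m).
It also fails if it takes over 125 s, if anything falls off the work surface, if the arm or the gripper's body presses on something with over 40 N, if the wrist force passes 120 N, or if a joint passes its speed limit or range.

## Robot

A 6-joint arm with a two-finger parallel gripper is mounted at the origin on the work surface. World frame = base frame: x ahead of the robot, y to its left, z up, the work surface at z = 0. Lengths are in m, angles in rad, forces in N, time in s.
With the tool pointing down it reaches from about 0.35 to 0.975 m from the base axis. Payload 4.9 kg.
Tool frame: the origin (TCP) lies at the very end of the fingers, on their centre line; the grasp point (between the pads) lies 19 mm behind it; z points along the fingers, y is the line along which they close (so a half turn about z gives the same grasp; the last joint's range is limited). The gripper opens to 85 mm and grips with 20 to 120 N. Pads are 22 mm wide; open, the fingers measure 114 mm over their backs; the gripper's body (76 mm by 85 mm) begins 54 mm behind the grasp point. The pads swing forward as they close: fully open they stand 13 mm farther back than shut.
Start: joints at [-1.238, 0.053, 1.613, -0, 1.476, -0.119], TCP at [0.273, -0.562, 0.231] pointing down, gripper open.
Joint ranges: [-3.01, 3.01], [-1.01, 2.22], [0.06, 2.58], [-1.02, 4.17], [0.09, 2.62], [-3.14, 3.14]. Speed limits (rad/s): [2.57, 2.57, 3.14, 3.14, 3.14, 3.14].

## Interface

Orientations are given as a rotation vector (axis times angle).
In Python, from station import ctrl, imaging gives the robot as it stands.
- The arm moves only by the tool play_rows, never from a script. Its argument "series" is a list of rows, each a list of 3 entries, a list of its own where there are three numbers: the opening, from 0 (shut) to 1 (fully open), then the shift along the tool's x, y, z each as a share of 0.05 m, from -1 to 1, then the turn, a rotation vector about the tool's x, y, z each as a share of 8 degrees, from -1 to 1. In form: [[grip, [dx, dy, dz], [ax, ay, az]], ...]. A call has 1 to 8 rows; each row shifts and turns the commanded pose from where the row before left it, along the tool's axes as they then stand; what a row does not reach is not made up. A row lasts 1/8 s, in which the tool goes at most 62.5 mm and 10.7 degrees, less where a joint would pass 70% of its speed; a pose out of reach is approached as far as the arm can. A call with a number of a shift or a turn outside -1 to 1 is refused whole. A call with a gripper value outside its range is refused whole. The fingers move at their own pace and stop on an object; "force" is the grip in N (left out, the last holds). Time passes only in rows, so rows that do not move let the fingers close. It gives the time, the measured TCP pose, the force, the opening and the grip force at its end, in the units of the state.
- ctrl.get_obs(): the state, without advancing time (a new reading comes with each control period).
- imaging.get_image(name): name is "side" or "top" or "wrist"; returns a dict with "color" (420x560x3 uint8, blue, green, red), "fx", "fy", "cx", "cy" (pixels), "extrinsics" (4x4, takes a point from world to camera coordinates); the wrist camera has in their place "hand_eye" (4x4, takes a point from camera to tool coordinates, whose origin is the TCP and whose axes are the flange's). Camera axes: x right, y down, z forward; pixel columns grow to the right and rows downward; lengths in m; the calibration is good to about 2 mm. A picture is of the moment at which its call begins: read the wrist's pose just before it. There is no depth.
- ctrl.finish_job(): hands the job in; it is judged then, once.
The state is a dict: "t": time; "q": joint angles; "dq": joint speeds; "effort": joint torques, N m; "tool_pos": TCP position; "tool_rot": TCP orientation; "contact_force": force on the tool from outside, world axes, zero at the start; "wrist_torque": the same for the moment, N m; "opening": finger opening in m; "grip_force": force on a finger pad.
Only numpy, scipy, OpenCV 4.12 (cv2) and the standard library are available. Lean on these libraries where they do the work, as an engineer would, in place of code of your own. Each camera call takes 0.05 s, during which the arm holds its last target. There are 200 camera calls.

## Working session

There is one attempt and no reset: what is moved stays moved. The work goes in short steps, Python scripts to look and compute and a tool call to move; the robot and the scene stay as the last step left them, time stands still between calls to the robot, and variables do not carry over. Pictures are saved under pics/ and viewed, at most 14 in all, crops included, and the job is handed in when it is done.

Besides the shell and the picture viewer there is one more tool, called after "Request:" as name([rows], argument=value, ...), one row to a line, values as JSON. play_rows: Moves the arm, as the interface text tells. Shift numbers are shares of 0.05 m and turn numbers shares of 8 degrees, none past 1 either way. Its arguments: {"type":"object","properties":{"series":{"type":"array"},"force":{"type":"number"}},"required":["series"]}

```bash
mkdir -p pics && cat > h.py <<'E'
import numpy as np, cv2
from scipy.spatial.transform import Rotation as R
from station import ctrl, imaging
def cam(name):
    o=ctrl.get_obs() if name=="wrist" else None
    im=imaging.get_image(name)
    K=np.array([[im["fx"],0,im["cx"]],[0,im["fy"],im["cy"]],[0,0,1]])
    if name=="wrist":
        T=np.eye(4);T[:3,:3]=R.from_rotvec(o["tool_rot"]).as_matrix();T[:3,3]=o["tool_pos"]
        W=T@im["hand_eye"]
    else: W=np.linalg.inv(im["extrinsics"])
    return im["color"],K,W
def ray(K,W,u,v,z):
    d=W[:3,:3]@np.linalg.solve(K,[u,v,1.]);return W[:3,3]+d*(z-W[2,3])/d[2]
def proj(K,W,p):
    c=np.linalg.inv(W)@np.append(p,1);q=K@c[:3];return q[:2]/q[2]
def save(n,c): cv2.imwrite("pics/%s.png"%n,c)
E
python3 - <<'E'
from h import *
for n in("top","side"):
    c,K,W=cam(n);save(n+"0",c);print(n,K[0,0],W.round(3).tolist())
o=ctrl.get_obs();print(o)
E
```

```text
top 454.8783200665211 [[-0.025, -0.995, 0.093, 0.413], [-1.0, 0.025, -0.001, -0.01], [-0.001, -0.093, -0.996, 1.376], [0.0, 0.0, 0.0, 1.0]]
side 488.8051798721868 [[-0.844, -0.3, 0.444, -0.006], [-0.536, 0.461, -0.707, 0.881], [0.007, -0.835, -0.55, 0.791], [0.0, 0.0, 0.0, 1.0]]
{'t': 0.1, 'q': array([-1.23798798e+00,  5.32774774e-02,  1.61413847e+00,  2.44457708e-05,
        1.47599951e+00, -1.19009406e-01]), 'dq': array([-0.0006287 , -0.00180917, -0.00173376,  0.00116509,  0.0012453 ,
        0.0004193 ]), 'effort': array([ 7.19594791e-04, -3.94909930e+01, -3.71361959e+01, -8.99270435e-05,
        3.95462950e-03,  4.00642335e-06]), 'tool_pos': array([ 0.2726948 , -0.56175592,  0.23020513]), 'tool_rot': array([-3.05999963e+00, -7.03282251e-01,  2.67338878e-04]), 'contact_force': array([-0.01717417,  0.54066623, -0.12252414]), 'wrist_torque': array([ 0.04355115, -0.03488598,  0.05010924]), 'grip_force': 0.0, 'opening': 0.08530848787754756}
```

View pics/top0.png

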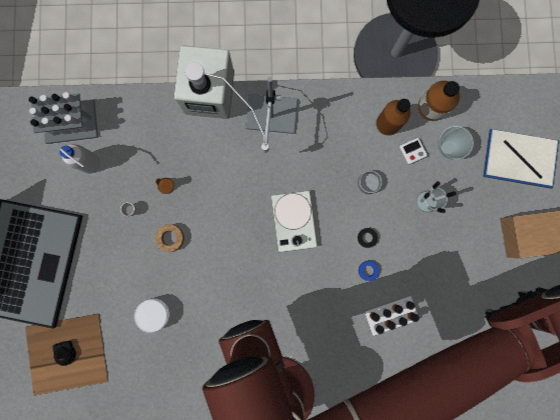

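View pics/side0.png

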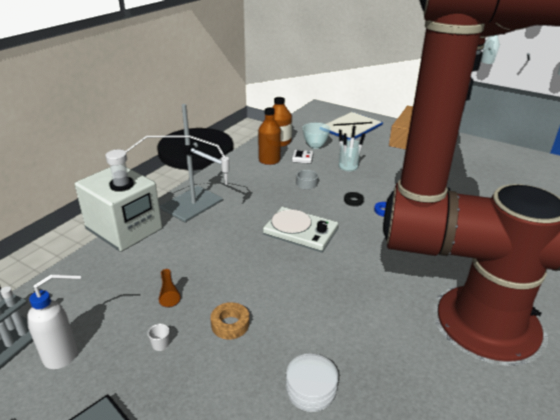

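The top view shows the stirrer plate at (293,212), dish (371,182), black ring (368,238), blue look-alike (369,271), flask (166,185), cup (128,210), cork (169,237), beaker (433,200) and tip (265,147). In the side view the tip is near (226,183).

```bash
python3 - <<'E'
from h import *
t=cv2.imread("pics/top0.png");s=cv2.imread("pics/side0.png")
_,K,W=cam("top");_,Ks,Ws=cam("side")
for n,u,v,z in [("plate",293,212,.028),("knob",297,240,.048),("dish",371,182,.032),("ring",368,238,.015),("flaskbase",166,185,.02),("cup",128,210,.038),("cork",169,237,.028),("beaker",430,201,.085),("tip",265,147,.19)]:
    print(n,ray(K,W,u,v,z).round(4))
for u,v in[(226,183),(226,176)]: print("tip side",ray(Ks,Ws,u,v,.127).round(4))
save("m1",np.hstack([cv2.resize(t[120:260,225:325],(400,560),interpolation=2),cv2.resize(s[130:230,170:270],(400,400),interpolation=2)[:560] if 0 else cv2.resize(s[110:250,170:270],(400,560),interpolation=2)]))
E
```

```text
plate [ 0.5308 -0.0586  0.028 ]
knob [ 0.4469 -0.0672  0.048 ]
dish [ 0.6146 -0.2935  0.032 ]
ring [ 0.4485 -0.2808  0.015 ]
flaskbase [0.6225 0.321  0.02  ]
cup [0.5479 0.429  0.038 ]
cork [0.4656 0.3104 0.028 ]
beaker [ 0.5477 -0.4482  0.085 ]
tip [0.6916 0.0168 0.19  ]
tip side [0.6967 0.008  0.127 ]
tip side [ 0.7191 -0.0216  0.127 ]
```

View pics/m1.png

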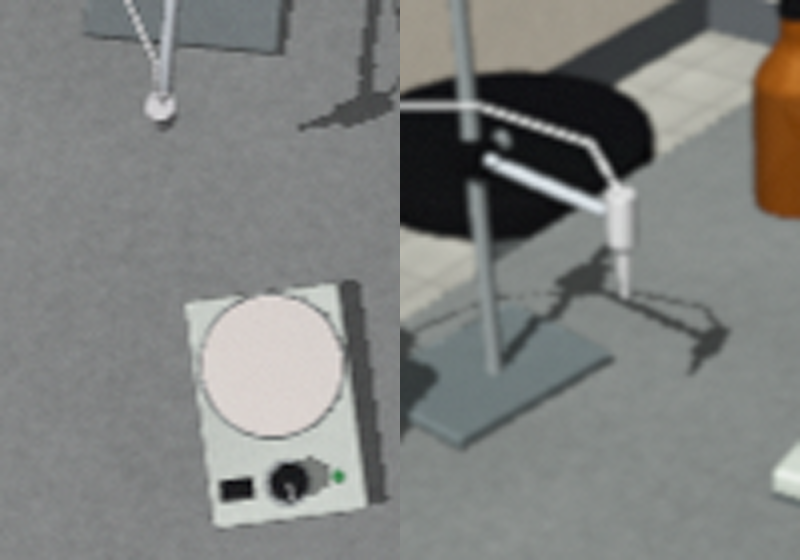

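The zoomed crop puts the holder's centre at top pixel (265,146.5) and the tip's end at side pixel (226.2,184.2). That gives a tip position of about (0.691, 0.015). I'll turn the tool to line up with the stirrer (yaw about 6°), then move over the dish.

Request:
play_rows([
  [1,[0,0,0],[0,0,0.83]],
  [1,[0,0,0],[0,0,0.83]],
  [1,[0,0,0],[0,0,0.83]],
  [1,[0,0,0],[0,0,0]],
], force=40)

```text
t: 0.7
tool_pos: [0.2728, -0.5621, 0.231]
tool_rot: [-3.137, -0.166, 0.0]
contact_force: [0.2, -0.0, 0.7]
opening: 0.0855
grip_force: 0.0
```

```bash
cat >> h.py <<'E'
def plan(p,n=None):
    o=ctrl.get_obs();M=R.from_rotvec(o["tool_rot"]).as_matrix()
    d=M.T@(np.array(p)-o["tool_pos"])/.05
    n=n or int(np.ceil(abs(d).max()/.95)) or 1
    print("t",o["t"].__round__(2),"pos",o["tool_pos"].round(4),"yaw",np.degrees(np.arctan2(M[1,0],M[0,0])).round(2),"tilt",M[:,2].round(4)[:2],"open",round(o["opening"],4),"\n rows",n,"x",(d/n).round(3),"total",d.round(2))
E
python3 - <<'E'
from h import *
plan([.56,-.29,.23])
print(imaging.get_image("wrist")["hand_eye"].round(3))
E
```

```text
t 0.7 pos [ 0.2728 -0.5621  0.231 ] yaw 6.04 tilt [-0.0002  0.0005] open 0.0855 
 rows 7 x [ 0.898 -0.687  0.003] total [ 6.29 -4.81  0.02]
[[ 0.001 -0.952 -0.307  0.079]
 [ 1.     0.001  0.    -0.001]
 [ 0.    -0.307  0.952 -0.144]
 [ 0.     0.     0.     1.   ]]
```

Request:
play_rows([
  [1,[0.9,-0.7,0],[0,0,0]],
  [1,[0.9,-0.7,0],[0,0,0]],
  [1,[0.9,-0.7,0],[0,0,0]],
  [1,[0.9,-0.7,0],[0,0,0]],
  [1,[0.9,-0.7,0],[0,0,0]],
  [1,[0.9,-0.7,0],[0,0,0]],
  [1,[0.9,-0.6,0],[0,0,0]],
  [1,[0,0,0],[0,0,0]],
])

```text
t: 1.75
tool_pos: [0.5632, -0.2882, 0.2311]
tool_rot: [-3.136, -0.174, -0.0]
contact_force: [-0.1, -1.4, -0.0]
opening: 0.0854
grip_force: 0.0
```

```bash
python3 - <<'E'
from h import *
plan([.615,-.2935,.1])
c,K,W=cam("wrist");save("w1",c);np.savez("w1.npz",K=K,W=W)
E
```

```text
t 1.75 pos [ 0.5632 -0.2882  0.2311] yaw 6.34 tilt [0.0001 0.0006] open 0.0854 
 rows 3 x [0.339 0.074 0.874] total [1.02 0.22 2.62]
```

View pics/w1.png

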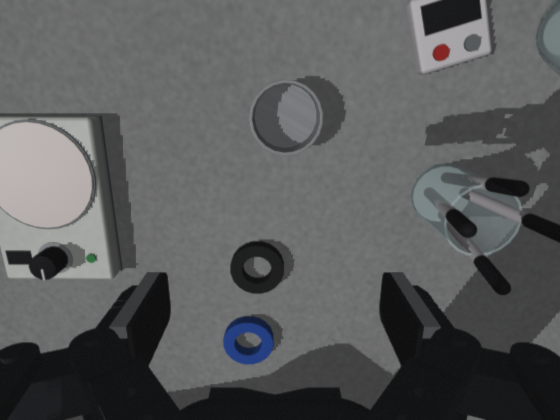

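The wrist view shows the dish rim spanning x 250–323, y 81–154 (centre 286.5,117.5), the black ring around (258,267), and the stirrer plate around (41,175). The knob is at (48,262).

```bash
python3 - <<'E'
from h import *
c=cv2.imread("pics/w1.png");d=np.load("w1.npz");K,W=d["K"],d["W"]
hull=lambda m:cv2.fitEllipse(cv2.convexHull(max(cv2.findContours(m,0,1)[0],key=len)))
g=c.max(2);m=np.zeros_like(g);m[235:300,222:292]=(g<75)[235:300,222:292]*255
# black ring: drop shadow by low level
m2=np.zeros_like(g);m2[235:300,222:292]=(g<50)[235:300,222:292]*255
for k in(m,m2):
  e=hull(k);print("ring",e,ray(K,W,*e[0],.012).round(4))
b=c.astype(int);m=((b[...,2]>185)&(b[...,2]-b[...,1]>8)).astype(np.uint8)*255;e=hull(m);print("plate",e)
print("dish",ray(K,W,286.5,117.5,.032).round(4))
for nm in("top0",):
  c=cv2.imread("pics/top0.png").astype(int);_,K,W=cam("top")
  m=((c[...,2]>185)&(c[...,2]-c[...,1]>5)).astype(np.uint8)*255;m[:180]=0;m[:,:250]=0;m[:,340:]=0;m[260:]=0;e=hull(m);print("plate top",e,ray(K,W,*e[0],.028).round(4))
plan([.6146,-.2935,.1])
E
```

```text
ring ((260.5617980957031, 265.45458984375), (53.11152267456055, 63.4729118347168), 70.80174255371094) [ 0.4537 -0.2838  0.012 ]
ring ((257.1533508300781, 266.8363952636719), (51.90834426879883, 53.72384262084961), 78.84127807617188) [ 0.4516 -0.2802  0.012 ]Traceback (most recent call last):
  File "<stdin>", line 9, in <module>
  File "<stdin>", line 3, in <lambda>
ValueError: max() iterable argument is empty
```

```bash
python3 - <<'E'
from h import *
c=cv2.imread("pics/w1.png");d=np.load("w1.npz");K,W=d["K"],d["W"]
print("dish",ray(K,W,286.5,117.5,.032).round(4),"platepix",c[175,40],c[250,30])
def fit(c,lo,hi,roi):
  s=np.zeros(c.shape[:2],np.uint8);x0,x1,y0,y1=roi;s[y0:y1,x0:x1]=cv2.inRange(c,lo,hi)[y0:y1,x0:x1]
  return cv2.fitEllipse(cv2.convexHull(max(cv2.findContours(s,0,1)[0],key=cv2.contourArea)))
t=cv2.imread("pics/top0.png");p=t[212,293].astype(int);q=t[238,312].astype(int);print(p,q)
r=lambda c:c[...,2].astype(int)-c[...,1]
def pl(c,K,W,roi):
  s=np.zeros(c.shape[:2],np.uint8);x0,x1,y0,y1=roi
  s[y0:y1,x0:x1]=((r(c)>3)&(c[...,2]>150))[y0:y1,x0:x1]*255
  s=cv2.morphologyEx(s,2,np.ones((3,3)))
  e=cv2.fitEllipse(cv2.convexHull(max(cv2.findContours(s,0,1)[0],key=cv2.contourArea)));print("plate",e,ray(K,W,*e[0],.028).round(4))
_,Kt,Wt=cam("top");pl(t,Kt,Wt,(260,330,180,260));
print("wrist plate guess",ray(K,W,41,175,.028).round(4),"knob",ray(K,W,50,262,.048).round(4))
pl(c,K,W,(0,130,100,280))
plan([.6146,-.2935,.1])
E
```

```text
dish [ 0.6167 -0.2921  0.032 ] platepix [177 179 186] [130 133 131]
[206 209 217] [202 207 202]
plate ((292.5094909667969, 210.92066955566406), (34.50495910644531, 34.96488952636719), 106.33164978027344) [ 0.5341 -0.0572  0.028 ]
wrist plate guess [ 0.5355 -0.0612  0.028 ] knob [ 0.4528 -0.0752  0.048 ]
plate ((36.4059944152832, 174.44876098632812), (95.89437103271484, 117.30623626708984), 129.24728393554688) [ 0.5355 -0.0568  0.028 ]
t 1.85 pos [ 0.5613 -0.2905  0.2311] yaw 6.1 tilt [-0.0007 -0.0001] open 0.0851 
 rows 3 x [0.352 0.057 0.873] total [1.06 0.17 2.62]
```

Request:
play_rows([
  [1,[0.54,0.08,0.5],[0,0,0]],
  [1,[0.54,0.08,0.9],[0,0,0]],
  [1,[0,0,0.9],[0,0,0]],
  [1,[0,0,0.6],[0,0,0]],
  [1,[0,0,0],[0,0,0]],
  [1,[0,0,0],[0,0,0]],
])

```text
t: 2.6
tool_pos: [0.616, -0.2946, 0.0881]
tool_rot: [3.136, 0.162, 0.003]
contact_force: [0.2, -0.4, 0.3]
opening: 0.0858
grip_force: 0.0
```

```bash
python3 - <<'E'
from h import *
plan([.616,-.2925,.003])
c,K,W=cam("wrist");save("w2",c)
E
```

```text
t 2.6 pos [ 0.616  -0.2946  0.0881] yaw 5.91 tilt [ 0.002  -0.0013] open 0.0858 
 rows 2 x [ 0.001 -0.022  0.851] total [ 0.   -0.04  1.7 ]
```

View pics/w2.png

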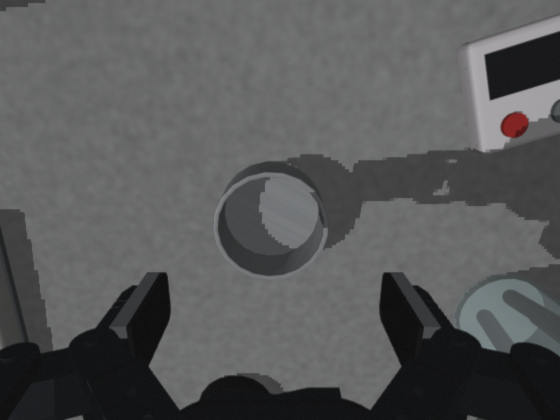

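The dish rim spans x 215–328 and y 172–278 (centre 271.5,225), and the fingers are midway around x 275. The beaker is at the lower right, clear of the fingers.

```bash
python3 - <<'E'
from h import *
c,K,W=cam("wrist")
p=ray(K,W,271.5,225,.032);print(p)
plan([p[0],p[1],.002])
E
```

```text
[ 0.61831297 -0.2918455   0.032     ]
t 2.7 pos [ 0.6168 -0.2945  0.0892] yaw 5.93 tilt [ 0.0037 -0.0023] open 0.0852 
 rows 2 x [ 0.014 -0.028  0.872] total [ 0.03 -0.06  1.74]
```

Request:
play_rows([
  [1,[0.03,-0.06,0.6],[0,0,0]],
  [1,[0,0,0.6],[0,0,0]],
  [1,[0,0,0.5],[0,0,0]],
  [1,[0,0,0],[0,0,0]],
  [0,[0,0,0],[0,0,0]],
  [0,[0,0,0],[0,0,0]],
  [0,[0,0,0],[0,0,0]],
  [0,[0,0,0],[0,0,0]],
], force=40)

```text
t: 3.7
tool_pos: [0.6187, -0.2912, 0.0044]
tool_rot: [3.135, 0.163, 0.006]
contact_force: [-0.2, 0.3, 6.6]
opening: 0.0671
grip_force: 45.5
```

Request:
play_rows([
  [0,[0,0,-0.3],[0,0,0]],
  [0,[0,0,-0.7],[0,0,0]],
  [0,[0,0,-0.7],[0,0,0]],
  [0,[-0.2,-0.8,0],[0,0,0]],
  [0,[-0.2,-0.8,0],[0,0,0]],
  [0,[-0.2,-0.8,0],[0,0,0]],
  [0,[-0.2,-0.8,0],[0,0,0]],
  [0,[-0.2,-0.8,0],[0,0,0]],
])

```text
t: 4.7
tool_pos: [0.5457, -0.095, 0.0869]
tool_rot: [-3.137, -0.163, -0.001]
contact_force: [0.2, 0.7, -1.4]
opening: 0.0671
grip_force: 45.3
```

Request:
play_rows([
  [0,[-0.2,-0.8,0],[0,0,0]],
  [0,[0,0,0],[0,0,0]],
  [0,[0,0,0],[0,0,0]],
])

```text
t: 5.08
tool_pos: [0.5326, -0.0578, 0.0869]
tool_rot: [3.137, 0.164, 0.002]
contact_force: [0.0, 0.2, -0.5]
opening: 0.0671
grip_force: 45.4
```

```bash
python3 - <<'E'
from h import *
plan([.5345,-.058,.034])
c,K,W=cam("wrist");save("w3",c);np.savez("w3.npz",K=K,W=W)
print(proj(K,W,[.5345,-.058,.028]))
E
```

```text
t 5.08 pos [ 0.5326 -0.0578  0.0869] yaw 5.99 tilt [ 0.001  -0.0006] open 0.0671 
 rows 2 x [0.018 0.004 0.529] total [0.04 0.01 1.06]
[276.72715717 223.87655444]
```

View pics/w3.png

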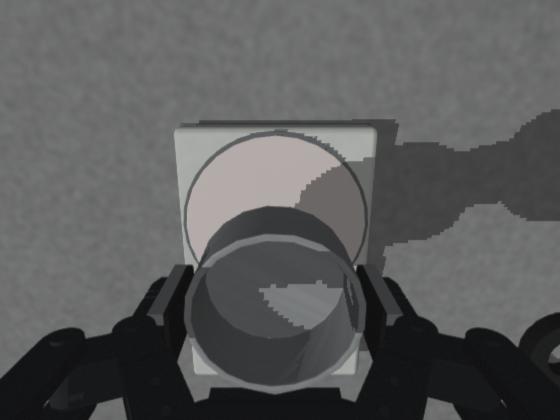

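The dish is held over the plate. The plate spans x 184–367, with its far edge at y 131 and its centre near (276,221), which agrees with the estimate to about 2 mm.

Request:
play_rows([
  [0,[0.06,0,0.4],[0,0,0]],
  [0,[0,0,0.4],[0,0,0]],
  [0,[0,0,0.15],[0,0,0]],
  [0,[0,0,0.08],[0,0,0]],
  [0,[0,0,0.03],[0,0,0]],
  [0,[0,0,0],[0,0,0]],
])

```text
t: 5.88
tool_pos: [0.5358, -0.0574, 0.0339]
tool_rot: [3.137, 0.163, 0.002]
contact_force: [-0.1, 0.0, -0.8]
opening: 0.0671
grip_force: 45.4
```

Request:
play_rows([
  [0,[0,0,0.03],[0,0,0]],
  [0,[0,0,0],[0,0,0]],
])

```text
t: 6.12
tool_pos: [0.5358, -0.0574, 0.0324]
tool_rot: [3.137, 0.164, 0.002]
contact_force: [-0.3, 1.0, 0.3]
opening: 0.0674
grip_force: 45.5
```

Request:
play_rows([
  [0,[0,0,0.02],[0,0,0]],
  [0,[0,0,0],[0,0,0]],
])

```text
t: 6.38
tool_pos: [0.5358, -0.0574, 0.0324]
tool_rot: [3.137, 0.164, 0.001]
contact_force: [-3.6, -0.3, 8.8]
opening: 0.0671
grip_force: 46.2
```

Request:
play_rows([
  [1,[0,0,0],[0,0,0]],
  [1,[0,0,0],[0,0,0]],
  [1,[0,0,0],[0,0,0]],
  [1,[0,0,-0.4],[0,0,0]],
  [1,[0,0,-0.9],[0,0,0]],
  [1,[0,0,-0.9],[0,0,0]],
  [1,[0,0,-0.9],[0,0,0]],
  [1,[0,0,-0.9],[0,0,0]],
])

```text
t: 7.38
tool_pos: [0.535, -0.0572, 0.2321]
tool_rot: [-3.137, -0.163, 0.0]
contact_force: [0.8, -0.2, 0.7]
opening: 0.0856
grip_force: 0.0
```

```bash
python3 - <<'E'
from h import *
plan([.58,.3,.23])
c,K,W=cam("wrist");save("w4",c);np.savez("w4.npz",K=K,W=W)
print("dish centre pix if at plate",proj(K,W,[.5355,-.0575,.060]))
t,K,W=cam("top");save("top1",t)
E
```

```text
t 7.38 pos [ 0.535  -0.0572  0.2321] yaw 5.97 tilt [-0.0001  0.0001] open 0.0856 
 rows 8 x [ 0.205 -0.876  0.005] total [ 1.64 -7.01  0.04]
dish centre pix if at plate [276.0391821  179.95138586]
```

View pics/w4.png

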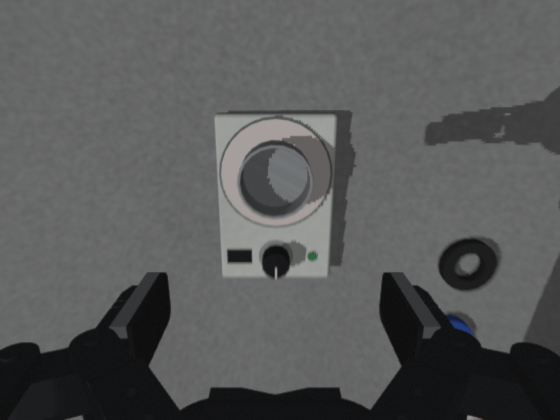

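The dish stands on the plate. The plate spans x 221–332, y 117–226 (centre 276.5,171.5), and the dish rim spans about x 237–316, y 139–218 (centre 276,178.5). The knob is at (276,262).

```bash
python3 - <<'E'
from h import *
d=np.load("w4.npz");K,W=d["K"],d["W"]
for n,u,v,z in[("plate",276.5,171.5,.028),("dish",276,178.5,.060),("knob",276,262,.048),("ring",468,264,.014)]:print(n,ray(K,W,u,v,z).round(4))
E
```

```text
plate [ 0.536 -0.058  0.028]
dish [ 0.5368 -0.0573  0.06  ]
knob [ 0.449  -0.0667  0.048 ]
ring [ 0.4517 -0.279   0.014 ]
```

Request:
play_rows([
  [1,[0.2,-0.88,0],[0,0,0]],
  [1,[0.2,-0.88,0],[0,0,0]],
  [1,[0.2,-0.88,0],[0,0,0]],
  [1,[0.2,-0.88,0],[0,0,0]],
  [1,[0.2,-0.88,0],[0,0,0]],
  [1,[0.2,-0.88,0],[0,0,0]],
  [1,[0.2,-0.88,0],[0,0,0]],
  [1,[0.2,-0.88,0],[0,0,0]],
])

```text
t: 8.48
tool_pos: [0.5779, 0.3025, 0.2294]
tool_rot: [3.137, 0.164, -0.002]
contact_force: [-0.0, -0.8, 0.2]
opening: 0.0854
grip_force: 0.0
```

Request:
play_rows([
  [1,[0,0,0],[0,0,0]],
  [1,[0,0,0],[0,0,0]],
])

```text
t: 8.72
tool_pos: [0.5779, 0.3007, 0.2296]
tool_rot: [3.136, 0.164, -0.003]
contact_force: [0.5, -0.8, -0.7]
opening: 0.0855
grip_force: 0.0
```

```bash
python3 - <<'E'
from h import *
plan([.62,.32,.23])
c,K,W=cam("wrist");save("w5",c);np.savez("w5.npz",K=K,W=W)
E
```

```text
t 8.72 pos [0.5779 0.3007 0.2296] yaw 5.98 tilt [-0.0016 -0.0011] open 0.0855 
 rows 1 x [ 0.878 -0.296 -0.01 ] total [ 0.88 -0.3  -0.01]
```

View pics/w5.png

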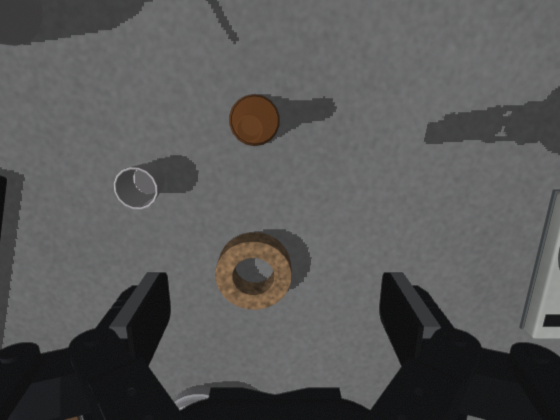

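The amber flask is seen from straight above with its base disc spanning x 230–279, y 95–145. The cup is at (136,188) and the cork at (254,272), both well clear.

```bash
cat >> h.py <<'E'
def amber(c):
    h=cv2.cvtColor(c,cv2.COLOR_BGR2HSV);return cv2.inRange(h,(3,150,50),(18,255,255))
def ell(m): return cv2.fitEllipse(cv2.convexHull(max(cv2.findContours(m,0,1)[0],key=cv2.contourArea)))
E
python3 - <<'E'
from h import *
d=np.load("w5.npz");K,W=d["K"],d["W"];c=cv2.imread("pics/w5.png");m=amber(c);m[200:]=0
e=ell(m);p=ray(K,W,*e[0],.008);print(e,p,W[:3,3])
plan([p[0],p[1],.13])
E
```

```text
((253.88414001464844, 119.56451416015625), (47.76197052001953, 48.45389938354492), 171.58157348632812) [0.6239383  0.32668421 0.008     ] [0.65661046 0.31005794 0.37307302]
t 8.78 pos [0.578  0.3003 0.23  ] yaw 5.93 tilt [-0.0011 -0.0008] open 0.0853 
 rows 3 x [ 0.323 -0.144  0.666] total [ 0.97 -0.43  2.  ]
```

Request:
play_rows([
  [1,[0.32,-0.14,0.67],[0,0,0]],
  [1,[0.32,-0.14,0.67],[0,0,0]],
  [1,[0.33,-0.15,0.66],[0,0,0]],
  [1,[0,0,0],[0,0,0]],
  [1,[0,0,0],[0,0,0]],
])

```text
t: 9.4
tool_pos: [0.6246, 0.3268, 0.1321]
tool_rot: [-3.137, -0.162, -0.002]
contact_force: [0.8, 0.4, 0.2]
opening: 0.0855
grip_force: 0.0
```

```bash
python3 - <<'E'
from h import *
c,K,W=cam("wrist");save("w6",c[50:300,130:430]);np.savez("w6.npz",K=K,W=W)
m=amber(c);e=ell(m);p=ray(K,W,*e[0],.008);print(e,p,"expected base",proj(K,W,[.624,.3267,.008]),"mouth",proj(K,W,[.624,.3267,.084]))
plan([.624,.3267,.054])
E
```

```text
((275.93817138671875, 207.90159606933594), (63.60051727294922, 87.2447280883789), 178.64022827148438) [0.61500667 0.32568217 0.008     ] expected base [275.8484446  196.68844329] mouth [276.24851692 234.83066009]
t 9.45 pos [0.625  0.3271 0.133 ] yaw 5.92 tilt [0.0026 0.0009] open 0.0854 
 rows 2 x [-0.012  0.004  0.79 ] total [-0.02  0.01  1.58]
```

View pics/w6.png

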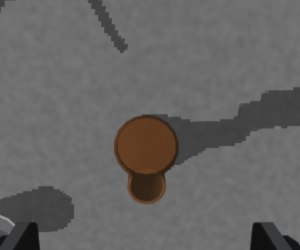

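The mouth is at (277,236) and the base at (276,196), both matching the prediction within a pixel. I'll descend and grip the neck.

Request:
play_rows([
  [1,[-0.02,0,0.6],[0,0,0]],
  [1,[0,0,0.6],[0,0,0]],
  [0.6,[0,0,0.38],[0,0,0]],
  [0.3,[0,0,0],[0,0,0]],
  [0,[0,0,0],[0,0,0]],
  [0,[0,0,0],[0,0,0]],
  [0,[0,0,0],[0,0,0]],
  [0,[0,0,0],[0,0,0]],
], force=25)

```text
t: 10.45
tool_pos: [0.6245, 0.3279, 0.0538]
tool_rot: [-3.136, -0.163, -0.005]
contact_force: [-0.1, -1.4, 5.6]
opening: 0.0212
grip_force: 28.1
```

Request:
play_rows([
  [0,[0,0,-0.4],[0,0,0]],
  [0,[0,0,-0.8],[0,0,0]],
  [0,[0,0,-0.8],[0,0,0]],
  [0,[-0.3,0.83,0],[0,0,0]],
  [0,[-0.3,0.83,0],[0,0,0]],
  [0,[-0.3,0.83,0],[0,0,0]],
  [0,[-0.3,0.83,0],[0,0,0]],
  [0,[-0.3,0.83,0],[0,0,0]],
])

```text
t: 11.45
tool_pos: [0.5696, 0.1121, 0.1525]
tool_rot: [3.137, 0.164, 0.001]
contact_force: [0.3, 0.4, -0.8]
opening: 0.0209
grip_force: 27.8
```

Request:
play_rows([
  [0,[-0.3,0.83,0],[0,0,0]],
  [0,[-0.3,0.83,0],[0,0,0]],
  [0,[-0.25,0.83,0],[0,0,0]],
  [0,[-0.2,0.83,0],[0,0,0]],
  [0,[0,0,0],[0,0,0]],
  [0,[0,0,0],[0,0,0]],
])

```text
t: 12.2
tool_pos: [0.5352, -0.0569, 0.1522]
tool_rot: [-3.137, -0.163, -0.0]
contact_force: [0.0, 0.7, 0.2]
opening: 0.0213
grip_force: 27.8
```

```bash
python3 - <<'E'
from h import *
plan([.5363,-.0574,.082])
c,K,W=cam("wrist");save("w7",c[:420,100:460]);np.savez("w7.npz",K=K,W=W)
p=ctrl.get_obs()["tool_pos"]
print("flask base",proj(K,W,[p[0],p[1],p[2]-.0538]),"dish",proj(K,W,[.5363,-.0574,.06]))
E
```

```text
t 12.2 pos [ 0.5352 -0.0569  0.1522] yaw 5.95 tilt [0.0002 0.0005] open 0.0213 
 rows 2 x [0.01  0.006 0.702] total [0.02 0.01 1.4 ]
flask base [275.52740509 229.71494582] dish [276.84018104 207.60854125]
```

View pics/w7.png

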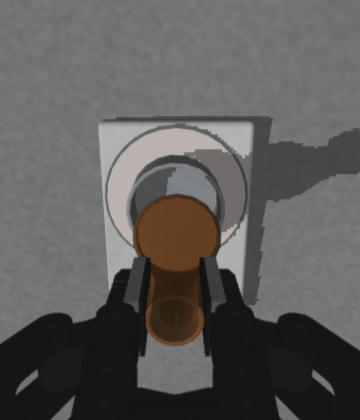

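The flask is upright in the grip. Its base spans crop x 134–221, y 194–272 (full-frame centre 277.5,233). The dish rim spans crop x 130–223, with its far edge at y 155.

```bash
python3 - <<'E'
from h import *
d=np.load("w7.npz");K,W=d["K"],d["W"]
x=np.array([.9946,.1035,0])
print("dish from far edge",ray(K,W,276.5,155,.06)-.034*x,"flask base",ray(K,W,277.5,233,.1025))
E
```

```text
dish from far edge [ 0.53833886 -0.05685926  0.06      ] flask base [ 0.53509882 -0.05768043  0.1025    ]
```

Request:
play_rows([
  [0,[0.04,-0.01,0.5],[0,0,0]],
  [0,[0,0,0.4],[0,0,0]],
  [0,[0,0,0.25],[0,0,0]],
  [0,[0,0,0.1],[0,0,0]],
  [0,[0,0,0.05],[0,0,0]],
  [0,[0,0,0.02],[0,0,0]],
  [0,[0,0,0],[0,0,0]],
  [0,[0,0,0],[0,0,0]],
])

```text
t: 13.25
tool_pos: [0.5375, -0.0567, 0.0863]
tool_rot: [3.137, 0.163, 0.001]
contact_force: [0.8, -0.1, -0.7]
opening: 0.0211
grip_force: 27.8
```

Request:
play_rows([
  [0,[0,0,0.02],[0,0,0]],
  [0,[0,0,0.02],[0,0,0]],
  [0,[0,0,0],[0,0,0]],
])

```text
t: 13.62
tool_pos: [0.5377, -0.0567, 0.0848]
tool_rot: [3.137, 0.163, 0.001]
contact_force: [-1.9, -0.6, 5.2]
opening: 0.0208
grip_force: 27.8
```

Request:
play_rows([
  [0.5,[0,0,0],[0,0,0]],
  [1,[0,0,0],[0,0,0]],
  [1,[0,0,0],[0,0,0]],
  [1,[0,0,0],[0,0,0]],
  [1,[0,0,-0.4],[0,0,0]],
  [1,[0,0,-0.8],[0,0,0]],
  [1,[0,0,-0.8],[0,0,0]],
  [1,[0,0,0],[0,0,0]],
])

```text
t: 14.62
tool_pos: [0.5402, -0.0572, 0.1903]
tool_rot: [3.134, 0.163, 0.016]
contact_force: [-0.4, 0.6, -0.0]
opening: 0.0854
grip_force: 0.0
```

```bash
python3 - <<'E'
from h import *
c,K,W=cam("wrist");save("w8",c[50:350,130:430]);np.savez("w8.npz",K=K,W=W)
for n,z in(("base",.031),("mouth",.115),("rim",.06)):print(n,proj(K,W,[.5375,-.057,z])-[130,50])
plan([.45,-.2795,.23])
E
```

```text
base [144.39970257 138.89765299]
mouth [144.78603589 172.4515726 ]
rim [144.50860043 148.35567741]
t 14.68 pos [ 0.5388 -0.0569  0.1875] yaw 5.97 tilt [ 0.0059 -0.0014] open 0.0853 
 rows 5 x [-0.445  0.849 -0.171] total [-2.23  4.24 -0.85]
```

View pics/w8.png

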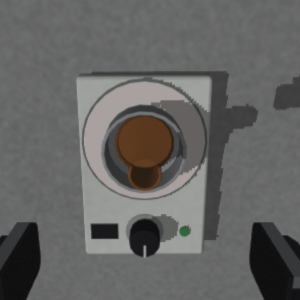

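The flask stands in the dish, with its mouth at crop (144,175) and base at (145,141), within about 2 px of the prediction. Next is the black ring.

Request:
play_rows([
  [1,[-0.44,0.85,0],[0,0,0]],
  [1,[-0.44,0.85,0],[0,0,0]],
  [1,[-0.44,0.85,0],[0,0,0]],
  [1,[-0.44,0.85,0],[0,0,0]],
  [1,[-0.44,0.85,0],[0,0,0]],
  [1,[0,0,0.6],[0,0,0]],
  [1,[0,0,0],[0,0,0]],
  [1,[0,0,0],[0,0,0]],
])

```text
t: 15.68
tool_pos: [0.4499, -0.2789, 0.1539]
tool_rot: [-3.137, -0.164, 0.001]
contact_force: [-0.1, 0.7, -0.0]
opening: 0.0854
grip_force: 0.0
```

```bash
python3 - <<'E'
from h import *
c,K,W=cam("wrist");np.savez("w9.npz",K=K,W=W);cv2.imwrite("w9.png",c)
u,v=proj(K,W,[.451,-.28,.012]);print(u,v)
m=np.zeros(c.shape[:2],np.uint8);y0,x0=int(v)-55,int(u)-65
m[y0:y0+110,x0:x0+130]=cv2.inRange(c.max(2),0,48)[y0:y0+110,x0:x0+130]
e=ell(m);print(e);p=ray(K,W,*e[0],.009);print(p)
plan([p[0],p[1],.0])
E
```

```text
277.3175546909042 188.32589842554214
((277.0171813964844, 188.12159729003906), (72.54041290283203, 72.99710083007812), 62.570980072021484)
[ 0.45033166 -0.27984457  0.009     ]
t 15.72 pos [ 0.4504 -0.279   0.1545] yaw 6.02 tilt [ 0.0006 -0.0004] open 0.0853 
 rows 4 x [-0.001  0.004  0.773] total [-0.    0.01  3.09]
```

Request:
play_rows([
  [1,[0,0.01,0.9],[0,0,0]],
  [1,[0,0,0.9],[0,0,0]],
  [1,[0,0,0.8],[0,0,0]],
  [1,[0,0,0.47],[0,0,0]],
  [1,[0,0,0],[0,0,0]],
])

```text
t: 16.35
tool_pos: [0.4494, -0.2786, -0.0008]
tool_rot: [-3.135, -0.165, 0.004]
contact_force: [-0.6, -0.7, 0.6]
opening: 0.0854
grip_force: 0.0
```

Request:
play_rows([
  [0,[0,0,0],[0,0,0]],
  [0,[0,0,0],[0,0,0]],
  [0,[0,0,0],[0,0,0]],
  [0,[0,0,0],[0,0,0]],
  [0,[0,0,0],[0,0,0]],
], force=50)

```text
t: 16.98
tool_pos: [0.4516, -0.2806, 0.0034]
tool_rot: [3.136, 0.163, 0.005]
contact_force: [-1.2, 2.3, 6.7]
opening: 0.0575
grip_force: 51.7
```

Request:
play_rows([
  [0,[0,0,-0.2],[0,0,0]],
  [0,[0,0,-0.4],[0,0,0]],
  [0,[0,0,-0.4],[0,0,0]],
  [0,[0,0,0],[0,0,0]],
])

```text
t: 17.48
tool_pos: [0.4514, -0.2811, 0.0529]
tool_rot: [3.134, 0.163, 0.006]
contact_force: [-0.2, -0.2, -2.5]
opening: 0.0573
grip_force: 54.0
```

```bash
python3 - <<'E'
from h import *
plan([.5365,-.057,.19])
c,K,W=cam("wrist");save("w10",c)
o=ctrl.get_obs()
for z in(.0,.008,.015):print(proj(K,W,o["tool_pos"]+[0,0,z]))
E
```

```text
t 17.48 pos [ 0.4514 -0.2811  0.0529] yaw 5.97 tilt [ 0.004  -0.0035] open 0.0573 
 rows 5 x [ 0.434 -0.854 -0.55 ] total [ 2.17 -4.27 -2.75]
[274.80248838 275.28811824]
[274.88429622 284.46861959]
[274.96277823 293.27589599]
```

View pics/w10.png

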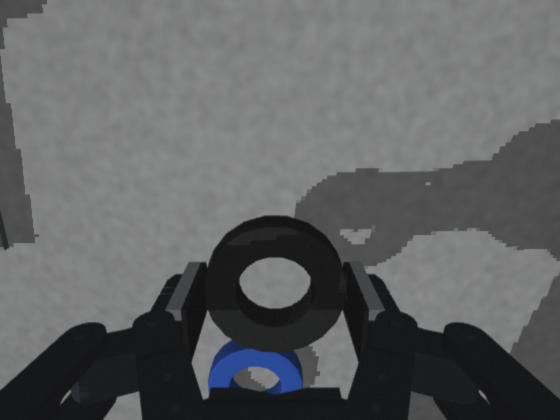

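The black ring is held level between the pads, centred at about (274.5,287). That is within about 1.5 mm of the tool centre.

Request:
play_rows([
  [0,[0,0,-0.8],[0,0,0]],
  [0,[0,0,-0.9],[0,0,0]],
  [0,[0,0,-0.9],[0,0,0]],
  [0,[0.43,-0.85,0],[0,0,0]],
  [0,[0.43,-0.85,0],[0,0,0]],
  [0,[0.43,-0.85,0],[0,0,0]],
  [0,[0.43,-0.85,0],[0,0,0]],
  [0,[0.43,-0.86,0],[0,0,0]],
])

```text
t: 18.52
tool_pos: [0.5344, -0.0552, 0.1788]
tool_rot: [-3.137, -0.163, 0.003]
contact_force: [0.7, 0.3, -3.8]
opening: 0.0569
grip_force: 55.1
```

Request:
play_rows([
  [0,[0,0,0],[0,0,0]],
  [0,[0,0,0],[0,0,0]],
])

```text
t: 18.77
tool_pos: [0.5341, -0.0568, 0.1791]
tool_rot: [-3.137, -0.164, 0.003]
contact_force: [0.2, -0.8, -2.0]
opening: 0.0571
grip_force: 55.1
```

```bash
python3 - <<'E'
from h import *
plan([.536,-.057,.0704])
c,K,W=cam("wrist");cv2.imwrite("w11.png",c)
m=amber(c);n,l,s,ce=cv2.connectedComponentsWithStats(m)
for i in range(1,n):
    if s[i,4]>40:print(s[i],ce[i])
for z in(.039,.115):print(proj(K,W,[.5365,-.057,z]))
o=ctrl.get_obs();print("ring",proj(K,W,o["tool_pos"]))
E
```

```text
t 18.77 pos [ 0.5341 -0.0568  0.1791] yaw 5.99 tilt [-0.002  -0.0001] open 0.0571 
 rows 3 x [0.014 0.002 0.725] total [0.04 0.01 2.17]
[ 247  159   59   59 2601] [275.87389466 186.42945021]
[276.26819678 186.87693095]
[276.78823027 219.70695556]
ring [277.8148577 275.6566357]
```

Request:
play_rows([
  [0,[0.03,0,0.5],[0,0,0]],
  [0,[0,0,0.5],[0,0,0]],
  [0,[0,0,0.3],[0,0,0]],
  [0,[0,0,0.2],[0,0,0]],
  [0,[0,0,0.2],[0,0,0]],
  [0,[0,0,0],[0,0,0]],
])

```text
t: 19.58
tool_pos: [0.5359, -0.0567, 0.0948]
tool_rot: [-3.137, -0.163, 0.002]
contact_force: [0.6, -0.3, -2.1]
opening: 0.0569
grip_force: 55.1
```

```bash
python3 - <<'E'
from h import *
plan([.5355,-.057,.0704])
c,K,W=cam("wrist");save("w12",c)
c,K,W=cam("side");cv2.imwrite("s12.png",c)
E
```

```text
t 19.57 pos [ 0.5359 -0.0567  0.0948] yaw 5.95 tilt [-0.001   0.0002] open 0.0569 
 rows 1 x [-0.008  0.005  0.487] total [-0.01  0.01  0.49]
```

View pics/w12.png

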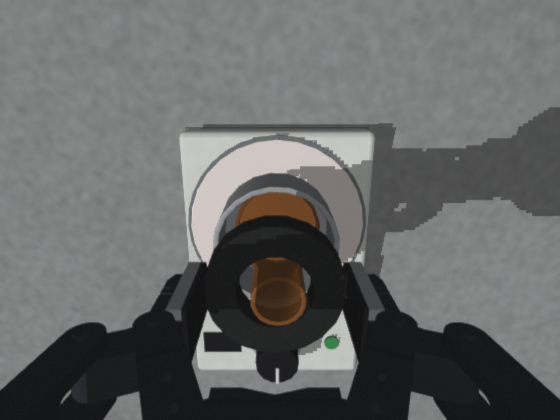

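The ring is around the neck without contact, with the mouth at (278,299) inside a hole spanning x 238–314. I'll lower it the last 24 mm.

Request:
play_rows([
  [0,[0,0.01,0.2],[0,0,0]],
  [0,[0,0,0.15],[0,0,0]],
  [0,[0,0,0.08],[0,0,0]],
  [0,[0,0,0.03],[0,0,0]],
  [0,[0,0,0],[0,0,0]],
])

```text
t: 20.3
tool_pos: [0.5365, -0.0573, 0.0725]
tool_rot: [3.137, 0.163, 0.001]
contact_force: [-1.0, 0.2, -2.6]
opening: 0.0572
grip_force: 55.2
```

Request:
play_rows([
  [0,[0,0,0.03],[0,0,0]],
  [0,[0,0,0],[0,0,0]],
])

```text
t: 20.55
tool_pos: [0.5367, -0.0573, 0.0712]
tool_rot: [3.137, 0.163, 0.002]
contact_force: [1.1, -0.2, -0.4]
opening: 0.0568
grip_force: 55.3
```

Request:
play_rows([
  [0,[0,0,0.02],[0,0,0]],
  [0,[0,0,0],[0,0,0]],
])

```text
t: 20.8
tool_pos: [0.5368, -0.0574, 0.0703]
tool_rot: [3.137, 0.163, 0.002]
contact_force: [1.6, -1.8, -0.3]
opening: 0.0573
grip_force: 55.4
```

Request:
play_rows([
  [0,[0,0,0.02],[0,0,0]],
  [0,[0,0,0],[0,0,0]],
])

```text
t: 21.05
tool_pos: [0.537, -0.0575, 0.0694]
tool_rot: [3.136, 0.164, 0.002]
contact_force: [2.5, -2.0, 2.6]
opening: 0.0574
grip_force: 55.6
```

Request:
play_rows([
  [0.8,[0,0,0],[0,0,0]],
  [1,[0,0,0],[0,0,0]],
  [1,[0,0,0],[0,0,0]],
  [1,[0,0,0],[0,0,0]],
  [1,[0,0,-0.3],[0,0,0]],
  [1,[0,0,-0.8],[0,0,0]],
  [1,[0,0,-0.8],[0,0,0]],
  [1,[0,0,-0.8],[0,0,0]],
])

```text
t: 22.05
tool_pos: [0.5364, -0.0571, 0.2064]
tool_rot: [3.137, 0.164, 0.002]
contact_force: [0.8, 0.2, -0.1]
opening: 0.0852
grip_force: 0.0
```

Request:
play_rows([
  [1,[-0.6,0,0],[0,0,0]],
  [1,[-0.6,0,0],[0,0,0]],
  [1,[-0.6,0,0],[0,0,0]],
  [1,[0,0,0],[0,0,0]],
  [1,[0,0,0],[0,0,0]],
])

```text
t: 22.68
tool_pos: [0.4474, -0.0666, 0.2048]
tool_rot: [3.137, 0.163, 0.003]
contact_force: [0.5, 0.7, -0.1]
opening: 0.0851
grip_force: 0.0
```

```bash
python3 - <<'E'
from h import *
c,K,W=cam("wrist");s,Ks,Ws=cam("side")
a=np.array([.5365,-.057,.08]);u,v=proj(K,W,a).astype(int);us,vs=proj(Ks,Ws,a).astype(int)
crop=lambda i,u,v,r:(max(v-r,0),max(u-r,0),cv2.resize(i[max(v-r,0):max(v-r,0)+2*r,max(u-r,0):max(u-r,0)+2*r],(400,400),interpolation=2))
y,x,p=crop(c,u,v+50,100);ys,xs,q=crop(s,us,vs,40);print((x,y),(xs,ys))
np.savez("w13.npz",K=K,W=W);save("w13",np.hstack([p,q]))
for z in(.082,.067,.115):print(z,(proj(K,W,[.5365,-.057,z])-[x,y])*2,(proj(Ks,Ws,[.5365,-.057,z])-[xs,ys])*5)
plan([.4485,-.0663,.03])
E
```

```text
(np.int64(175), np.int64(21)) (np.int64(250), np.int64(164))
0.082 [200.965377   100.82942667] [200.52897237 200.01246318]
0.067 [200.84575435 102.61483551] [199.85283997 223.55622874]
0.115 [201.28344207  96.08219725] [202.04726429 147.14366334]
t 22.77 pos [ 0.4475 -0.0665  0.2044] yaw 5.98 tilt [ 0.0007 -0.0002] open 0.0852 
 rows 4 x [ 0.005 -0.001  0.872] total [ 0.02 -0.    3.49]
```

View pics/w13.png

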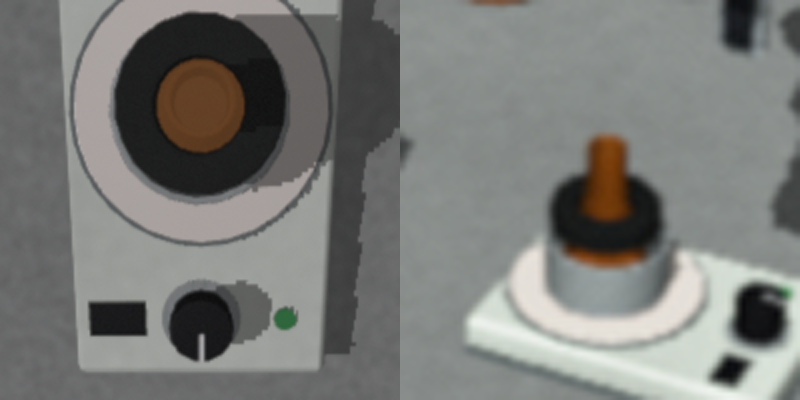

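The ring lies level on the flask's shoulder: its outer circle (115–287 in the left crop) is concentric with the neck, and the side crop shows it horizontal. The knob is at left crop (201,325). The wrist camera sits on tool +x and would reach the tip holder during the slide, so I'll half-turn the tool and lean it back slightly first.

```bash
python3 - <<'E'
from h import *
print(ctrl.get_obs()["q"].round(3))
d=np.load("w13.npz");K,W=d["K"],d["W"]
print("knob",ray(K,W,175+100.5,21+163,.048),"flask mouth/neck",ray(K,W,175+100,21+51,.1))
E
```

```text
[-0.312 -0.365  2.03   0.     1.476  1.154]
knob [ 0.44836628 -0.06645899  0.048     ] flask mouth/neck [ 0.53538341 -0.05675456  0.1       ]
```

Request:
play_rows([
  [1,[0,0,0],[0,0,-0.978]],
  [1,[0,0,0],[0,0,-0.978]],
  [1,[0,0,0],[0,0,-0.978]],
  [1,[0,0,0],[0,0,-0.978]],
  [1,[0,0,0],[0,0,-0.978]],
  [1,[0,0,0],[0,0,-0.978]],
  [1,[0,0,0],[0,0,-0.978]],
  [1,[0,0,0],[0,0,-0.978]],
])

```text
t: 23.78
tool_pos: [0.4474, -0.0664, 0.2039]
tool_rot: [-2.591, -1.776, 0.0]
contact_force: [1.3, 0.3, 0.2]
opening: 0.0853
grip_force: 0.0
```

Request:
play_rows([
  [1,[0,0,0],[0,0,-0.978]],
  [1,[0,0,0],[0,0,-0.978]],
  [1,[0,0,0],[0,0,-0.978]],
  [1,[0,0,0],[0,0,-0.978]],
  [1,[0,0,0],[0,0,-0.978]],
  [1,[0,0,0],[0,0,-0.978]],
  [1,[0,0,0],[0,0,-0.978]],
  [1,[0,0,0],[0,0,-0.978]],
])

```text
t: 24.78
tool_pos: [0.4474, -0.0664, 0.2038]
tool_rot: [-1.292, -2.863, -0.0]
contact_force: [-0.2, 0.1, -0.2]
opening: 0.0857
grip_force: 0.0
```

Request:
play_rows([
  [1,[0,0,0],[0,0,-0.978]],
  [1,[0,0,0],[0,0,-0.978]],
  [1,[0,0,0],[0,0,-0.978]],
  [1,[0,0,0],[0,0,-0.978]],
  [1,[0,0,0],[0,0,-0.978]],
  [1,[0,0,0],[0,0,-0.978]],
  [1,[0,0,0],[0,0,-0.978]],
  [1,[0,0,0],[0,0,0]],
])

```text
t: 25.78
tool_pos: [0.4473, -0.0665, 0.2038]
tool_rot: [0.16, -3.137, -0.0]
contact_force: [0.8, 0.3, 0.2]
opening: 0.0851
grip_force: 0.0
```

```bash
python3 - <<'E'
from h import *
plan([.4484,-.0665,.034]);o=ctrl.get_obs();print(o["q"].round(3));M=R.from_rotvec(o["tool_rot"]).as_matrix()
for s in(1,-1):print(s,(M@R.from_rotvec([0,s*np.radians(14),0]).as_matrix())[:,2].round(3))
t,K,W=cam("side")
E
```

```text
t 25.77 pos [ 0.4473 -0.0665  0.2038] yaw -174.15 tilt [-0.0004  0.0001] open 0.0851 
 rows 4 x [-0.006 -0.001  0.849] total [-0.02 -0.    3.4 ]
[-0.312 -0.364  2.03   0.     1.476 -1.985]
1 [-0.241 -0.025 -0.97 ]
-1 [ 0.24   0.025 -0.97 ]
```

Request:
play_rows([
  [0.8,[0,0,0.5],[0,-0.875,0]],
  [0.8,[0,0,0.5],[0,-0.875,0]],
  [0.8,[0,0,0],[0,0,0]],
  [0.8,[0,0,0],[0,0,0]],
])

```text
t: 26.32
tool_pos: [0.4508, -0.0666, 0.1558]
tool_rot: [-0.149, 2.893, 0.017]
contact_force: [-0.3, 0.7, 0.5]
opening: 0.0683
grip_force: 0.0
```

```bash
python3 - <<'E'
from h import *
plan([.4484,-.0665,.034])
E
```

```text
t 26.32 pos [ 0.4508 -0.0666  0.1558] yaw -174.12 tilt [0.2415 0.024 ] open 0.0683 
 rows 3 x [0.213 0.003 0.784] total [0.64 0.01 2.35]
```

Request:
play_rows([
  [0.8,[0.2,0,0.8],[0,0,0]],
  [0.8,[0.2,0,0.8],[0,0,0]],
  [0.8,[0.2,0,0.5],[0,0,0]],
  [0.8,[0,0,0.22],[0,0,0]],
  [0.8,[0,0,0],[0,0,0]],
])

```text
t: 26.95
tool_pos: [0.4502, -0.0666, 0.0353]
tool_rot: [-0.15, 2.893, 0.018]
contact_force: [-0.4, -0.5, 0.7]
opening: 0.0682
grip_force: 0.0
```

Request:
play_rows([
  [0.5,[0,0,0],[0,0,0]],
  [0.3,[0,0,0],[0,0,0]],
  [0.2,[0,0,0],[0,0,0]],
  [0,[0,0,0],[0,0,0]],
  [0,[0,0,0],[0,0,0]],
  [0,[0,0,0],[0,0,0]],
], force=50)

```text
t: 27.7
tool_pos: [0.4498, -0.0669, 0.0359]
tool_rot: [-0.15, 2.891, 0.016]
contact_force: [-3.0, -0.3, 6.6]
opening: 0.0257
grip_force: 48.8
```

```bash
python3 - <<'E'
from h import *
plan([.4504,-.0665,.034])
s,Ks,Ws=cam("side");t,K,W=cam("top");cv2.imwrite("s14.png",s);cv2.imwrite("t14.png",t)
# tip: holder/tip white blob in side and top
for n,c,(u,v),r in(("side",s,(226,175),16),("top",t,(265,147),8)):
    k=c[v-r:v+r,u-r:u+r];m=cv2.inRange(cv2.cvtColor(k,cv2.COLOR_BGR2HSV),(0,0,175),(180,60,255))
    for i,row in enumerate(m):
        x=np.flatnonzero(row)
        if len(x):print(n,v-r+i,u-r+x.min(),u-r+x.max())
for z in(.127,.15,.169,.205):print(z,proj(Ks,Ws,[.691,.015,z]).round(1),proj(K,W,[.691,.015,z]).round(1))
E
```

```text
t 27.7 pos [ 0.4498 -0.0669  0.0359] yaw -174.05 tilt [0.2428 0.0236] open 0.0257 
 rows 1 x [-0.004  0.007  0.04 ] total [-0.    0.01  0.04]
side 159 210 227
side 160 213 227
side 161 215 226
side 162 217 226
side 163 219 226
side 164 222 226
side 165 222 226
side 166 222 226
side 167 222 226
side 168 222 226
side 169 222 227
side 170 222 226
side 171 223 226
side 174 225 226
side 175 224 226
side 176 224 226
side 177 225 226
side 178 225 226
side 179 225 226
side 180 225 226
side 181 226 226
side 182 226 226
top 139 265 265
top 143 263 265
top 144 262 263
top 145 262 267
top 146 261 267
top 147 261 267
top 148 262 267
top 149 263 266
0.127 [226.1 184.7] [266.3 152.4]
0.15 [225.7 177.2] [266.  150.5]
0.169 [225.3 170.8] [265.9 149. ]
0.205 [224.6 158.4] [265.5 145.9]
```

Request:
play_rows([
  [0,[0,0,0],[0,0,0]],
  [0,[-0.06,0.022,0.015],[0,0,0]],
  [0,[-0.14,0.05,0.035],[0,0,0]],
  [0,[-0.2,0.073,0.05],[0,0,0]],
  [0,[-0.2,0.073,0.05],[0,0,0]],
  [0,[-0.2,0.073,0.05],[0,0,0]],
  [0,[-0.1,0.036,0.025],[0,0,0]],
  [0,[0,0,0],[0,0,0]],
], force=90)

```text
t: 28.8
tool_pos: [0.4937, -0.0467, 0.0361]
tool_rot: [-0.151, 2.894, 0.014]
contact_force: [-9.4, -4.2, 11.1]
opening: 0.024
grip_force: 89.8
```

```bash
cat > see.py <<'E'
from h import *
# yaw of stirrer + flask/ring position from the fixed cameras, before (14) and now
t,K,W=cam("top");s,Ks,Ws=cam("side");cv2.imwrite("t15.png",t);cv2.imwrite("s15.png",s)
def flask(c,x0,x1,y0,y1):
    m=amber(c);k=np.zeros_like(m);k[y0:y1,x0:x1]=m[y0:y1,x0:x1]
    n,l,st,ce=cv2.connectedComponentsWithStats(k)
    return [(st[i].tolist(),ce[i].round(1).tolist()) for i in range(1,n) if st[i,4]>15]
for nm,a,b in(("before",cv2.imread("t14.png"),cv2.imread("s14.png")),("now",t,s)):
    print(nm,"top",flask(a,240,330,140,250),"side",flask(b,190,330,120,240))
o=ctrl.get_obs();M=R.from_rotvec(o["tool_rot"]).as_matrix()
print(o["t"],o["tool_pos"].round(4),o["contact_force"].round(1),"y-axis",M[:,1].round(4))
E
python3 see.py
```

```text
before top [([288, 204, 11, 11, 96], [293.0, 208.9])] side [([259, 120, 32, 44, 968], [270.7, 140.5]), ([286, 192, 10, 16, 124], [290.8, 200.1]), ([284, 213, 14, 4, 34], [290.7, 214.6])]
now top [([281, 189, 11, 11, 99], [285.8, 193.7])] side [([259, 120, 32, 44, 965], [270.7, 140.5]), ([311, 120, 19, 52, 362], [323.6, 150.2]), ([268, 190, 10, 17, 126], [272.8, 198.7]), ([266, 212, 14, 3, 31], [272.8, 213.1])]
28.9 [ 0.4937 -0.0467  0.0361] [-8.5 -4.4 10.5] y-axis [-0.1034  0.9946 -0.0032]
```

Request:
play_rows([
  [0,[-0.1,0.037,0.025],[0,0,0]],
  [0,[-0.2,0.074,0.05],[0,0,0]],
  [0,[-0.2,0.074,0.05],[0,0,0]],
  [0,[-0.2,0.074,0.05],[0,0,0]],
  [0,[-0.2,0.074,0.05],[0,0,0]],
  [0,[-0.2,0.074,0.05],[0,0,0]],
  [0,[-0.2,0.074,0.05],[0,0,0]],
  [0,[-0.1,0.037,0.025],[0,0,0]],
])

```text
t: 29.9
tool_pos: [0.5619, -0.0138, 0.0361]
tool_rot: [-0.151, 2.897, 0.014]
contact_force: [-16.9, -8.0, 18.4]
opening: 0.0244
grip_force: 90.7
```

Request:
play_rows([
  [0,[-0.1,0.037,0.025],[0,0,0]],
  [0,[-0.1,0.037,0.025],[0,0,0]],
  [0,[0,0,0],[0,0,0]],
  [0,[0,0,0],[0,0,0]],
])

```text
t: 30.4
tool_pos: [0.5723, -0.0088, 0.0361]
tool_rot: [-0.15, 2.894, 0.014]
contact_force: [-10.0, -5.6, 11.8]
opening: 0.0243
grip_force: 90.0
```

```bash
python3 see.py
```

```text
before top [([288, 204, 11, 11, 96], [293.0, 208.9])] side [([259, 120, 32, 44, 968], [270.7, 140.5]), ([286, 192, 10, 16, 124], [290.8, 200.1]), ([284, 213, 14, 4, 34], [290.7, 214.6])]
now top [([267, 161, 11, 12, 101], [271.9, 166.9])] side [([259, 120, 71, 50, 1997], [295.6, 139.9]), ([236, 188, 10, 16, 124], [240.2, 196.3]), ([234, 209, 15, 4, 35], [241.1, 210.7])]
30.5 [ 0.5723 -0.0088  0.0361] [-9.6 -5.2 12. ] y-axis [-0.1029  0.9947 -0.0026]
```

```bash
python3 - <<'E'
from h import *
_,K,W=cam("top");_,Ks,Ws=cam("side")
for n,a,b in(("before",(293.,208.9),(290.8,200.1)),("mid",(285.8,193.7),(272.8,198.7)),("now",(271.9,166.9),(240.2,196.3))):
    print(n,"top",ray(K,W,*a,.105)[:2].round(4),"side",ray(Ks,Ws,*b,.098)[:2].round(4))
print("tip side",ray(Ks,Ws,226,184.5,.127)[:2],"holder top",ray(K,W,264.3,146.8,.195)[:2])
E
```

```text
before top [ 0.5328 -0.056 ] side [ 0.5323 -0.0528]
mid top [ 0.5763 -0.0369] side [ 0.5755 -0.0329]
now top [6.537e-01 4.000e-04] side [0.6542 0.0043]
tip side [0.69200292 0.01417726] holder top [0.69096587 0.01848658]
```

Request:
play_rows([
  [0,[-0.08,0.035,0.02],[0,0,0]],
  [0,[-0.15,0.065,0.038],[0,0,0]],
  [0,[-0.15,0.065,0.038],[0,0,0]],
  [0,[-0.15,0.065,0.038],[0,0,0]],
  [0,[-0.08,0.035,0.02],[0,0,0]],
  [0,[-0.04,0.017,0.01],[0,0,0]],
  [0,[0,0,0],[0,0,0]],
  [0,[0,0,0],[0,0,0]],
])

```text
t: 31.6
tool_pos: [0.6037, 0.0083, 0.036]
tool_rot: [-0.15, 2.896, 0.014]
contact_force: [-12.5, -6.9, 13.5]
opening: 0.0243
grip_force: 90.1
```

```bash
python3 see.py && python3 - <<'E'
from h import *
s=cv2.imread("s15.png");t=cv2.imread("t15.png")
m=amber(s)
for v in range(183,206):
    x=np.flatnonzero(m[v,205:250]);h=cv2.cvtColor(s[v:v+1,205:250],cv2.COLOR_BGR2HSV)[0];w=np.flatnonzero((h[:,2]>175)&(h[:,1]<60))
    print(v,x.min()+205 if len(x) else None,x.max()+205 if len(x) else None,"white",(w+205).tolist()[:3])
E
```

```text
before top [([288, 204, 11, 11, 96], [293.0, 208.9])] side [([259, 120, 32, 44, 968], [270.7, 140.5]), ([286, 192, 10, 16, 124], [290.8, 200.1]), ([284, 213, 14, 4, 34], [290.7, 214.6])]
now top [([261, 152, 11, 11, 88], [265.9, 156.8])] side [([259, 120, 71, 49, 1801], [293.4, 137.3]), ([222, 187, 11, 17, 128], [226.9, 195.7]), ([221, 209, 15, 3, 33], [227.7, 210.0])]
31.7 [0.6037 0.0083 0.0361] [-12.4  -7.   14.4] y-axis [-0.1028  0.9947 -0.003 ]
183 None None white [226]
184 None None white []
185 None None white []
186 None None white []
187 226 229 white []
188 224 230 white []
189 224 229 white []
190 224 229 white []
191 224 229 white []
192 224 229 white []
193 224 230 white []
194 224 230 white []
195 223 231 white []
196 223 231 white []
197 223 231 white []
198 223 231 white []
199 223 231 white []
200 223 231 white []
201 222 232 white []
202 223 231 white []
203 225 229 white []
204 None None white []
205 None None white []
```

Request:
play_rows([
  [0,[-0.06,-0.006,0.015],[0,0,0]],
  [0,[0,0,0],[0,0,0]],
  [0.2,[0,0,0],[0,0,0]],
  [0.5,[0,0,0],[0,0,0]],
  [0.5,[0,0,0],[0,0,0]],
  [0.5,[0,0,-0.2],[0,0,0]],
  [0.6,[0,0,-0.4],[0,0,0]],
  [0.6,[0,0,-0.6],[0,0,0]],
])

```text
t: 32.7
tool_pos: [0.5919, 0.0089, 0.0923]
tool_rot: [-0.15, 2.895, 0.019]
contact_force: [0.4, 0.1, 0.2]
opening: 0.0512
grip_force: 0.0
```

Request:
play_rows([
  [0.6,[0.4,0,-0.8],[0,0,0]],
  [0.6,[0.8,0,-0.8],[0,0,0]],
  [0.6,[0.8,0,-0.8],[0,0,0]],
  [0.6,[0,0,0],[0,0,0]],
  [0.6,[0,0,0],[0,0,0]],
])

```text
t: 33.33
tool_pos: [0.4675, -0.0043, 0.1849]
tool_rot: [-0.149, 2.892, 0.018]
contact_force: [0.5, -0.0, -0.5]
opening: 0.0514
grip_force: 0.0
```

```bash
python3 see.py && python3 - <<'E'
from h import *
s=cv2.imread("s15.png");t=cv2.imread("t15.png");_,K,W=cam("top");_,Ks,Ws=cam("side");m=amber(s)
for v in range(185,194,2):
    x=np.flatnonzero(m[v,205:250]);print(v,(x.min()+205,x.max()+205) if len(x) else None)
# plate centre and knob in the top view
k=t[130:240,230:310];r=k[...,2].astype(int)-k[...,1];pm=cv2.morphologyEx(((r>3)&(k[...,2]>150)).astype(np.uint8)*255,2,np.ones((3,3)))
e=ell(pm);c=np.array(e[0])+[230,130];print("plate",e[1],c,ray(K,W,*c,.028)[:2])
km=cv2.inRange(k.max(2),0,60);n,l,st,ce=cv2.connectedComponentsWithStats(km)
for i in range(1,n):
    if st[i,4]>30:print("dark",st[i],ce[i]+[230,130])
E
```

```text
before top [([288, 204, 11, 11, 96], [293.0, 208.9])] side [([259, 120, 32, 44, 968], [270.7, 140.5]), ([286, 192, 10, 16, 124], [290.8, 200.1]), ([284, 213, 14, 4, 34], [290.7, 214.6])]
now top [([260, 152, 12, 10, 82], [265.6, 156.2])] side [([259, 120, 32, 44, 966], [270.7, 140.5]), ([222, 187, 10, 17, 125], [226.0, 195.7]), ([220, 209, 15, 3, 33], [226.9, 209.9])]
33.425 [ 0.4673 -0.0041  0.1831] [ 0.  -0.7 -0.8] y-axis [-1.033e-01  9.946e-01  9.000e-04]
185 None
187 (np.int64(225), np.int64(228))
189 (np.int64(223), np.int64(228))
191 (np.int64(223), np.int64(228))
193 (np.int64(223), np.int64(229))
plate (31.95914077758789, 33.92061233520508) [265.44501495 160.48986816] [0.68826046 0.01994336]
dark [ 26  17  20  20 195] [265.95384615 157.96410256]
dark [36 54  9  9 58] [269.75862069 187.68965517]
dark [ 18  97  56  13 515] [279.17669903 234.02912621]
```

The neck's column in the side view (226) now matches the tip's (226), and the top view agrees to about 2–3 mm. Everything is released, so I'm handing in.

```bash
python3 -c "
from station import ctrl
print(ctrl.finish_job())"
```

```text
the job is handed in; nothing more can be done
None
```

The job is handed in: dish, flask and ring are stacked on the stirrer, which was slid until the flask's mouth is under the tip to within about 3 mm by the cameras; the hand-in gave no verdict.

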